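Charge the casting ring with glass chunks

TASK

Pull the scoop up out of its spring clip, scoop the four blue glass chunks out of the steel tray with it and tip them gently, from just above the rim, into the casting ring on the round kiln shelf, so that all four end up inside the ring. The fingers must not touch the glass, and the ring and the other things on the bench stay where they are. Finally lay the scoop down flat in the tray and let go of it.

Things in the scene. Friction and masses are not known exactly. Their poses are not given: they have to be found in the camera images.
- scoop: aluminium hand scoop. Origin under the middle of its pan; x out of the open nose, z up when level. Pan 80 long (x -40 to +40), 72 wide, 67 inside; floor 2 thick, lip 0.8 at x=+40; walls 28 high, side walls slope to the lip over the front 35. Handle axis level along x at z=50: round brass neck, 14 thick, x -55 to -80; dark wood grip 16 wide (y), 20 high, x -80 to -140. 0.16 kg (all mm)
- scoop_grip (a point): where to grip the scoop: on the handle axis, x = -102, z = 50 mm in the scoop's frame; axes as the scoop's
- scoop_lip (a point): middle of the scoop's lip, on the underside (x = +40, z = 0 mm in the scoop's frame); axes as the scoop's
- stand: light wooden stand fixed to the bench, base 194x84x8. Origin on the bench below the scoop's grip point; x towards the scoop's nose. At x=+36 two sprung steel arms (12 wide, top z=72) close over the scoop's neck (handle axis z=58); pulled straight up with 5 to 10 N the neck snaps out. At x=-33 the grip's tail lies in an open notch 20 wide (sides to z=61). 60 of handle free between (all mm)
- tray: open steel trough fixed to the bench, inside 80 wide (y), walls 3 thick. Origin on the bench, x along it towards the end where the chunks lie. Floor top at z=3, flat from x=-103 to +89; from there the end wall leans outwards at 60 degrees to its rim at x=+113, z=44. Other walls 24 high, rising to 44 from x=+72. Chunks start between x=0 and +70. The pan fits with 4 to spare each side (all mm)
- chunk_1: cobalt-blue glass chunk with facets, about 21 x 18 x 16 mm, 12 g; origin at its middle. It slides easily on metal
- chunk_2: as chunk_1
- chunk_3: as chunk_1
- chunk_4: as chunk_1
- casting_ring: dark steel ring, open above and below, inside diameter 102, outside 112, 36 high, 0.6 kg, standing loose on a round cream kiln shelf (140 across, 14 thick, fixed). Origin: centre of the ring's lower edge, 14 over the bench, so the rim is 50 over the bench; z up (all mm)
- flux_bottle: bystander: white squeeze bottle with a red spout, 38 mm across, 94 mm high, loose; origin under its middle
- solder_spool: bystander: spool of silvery wire, 42 mm across, 45 mm high, loose; origin on its underside
- grinding_block: bystander: dark grey block 58 x 90 x 26 mm, loose; origin under its middle
There are look-alikes about, which are no part of the job. There is more than one size of the casting_ring; the job needs the largest.

How it is judged:
By the outcome, as a careful person would: the job done as asked, in the order asked, and still so for the second after the job is handed in, with the robot touching nothing.
It also fails if it takes over 61 s, if anything falls off the work surface, if the arm or the gripper's body presses on something with over 40 N, if the wrist force passes 120 N, or if a joint passes its speed limit or range.

ROBOT

A 7-joint arm with a two-finger parallel gripper is mounted at the origin on the work surface; the furniture and walls round the work are solid. World frame = base frame: x ahead of the robot, y to its left, z up, the work surface at z = 0. Lengths are in m, angles in rad, forces in N, time in s.
With the tool pointing down it reaches from about 0.4 to 0.75 m from the base axis. Payload 19.5 kg.
Tool frame: the origin (TCP) lies midway between the tips of the shut fingers; the grasp point (between the pads) lies 19 mm behind it; z points along the fingers, y is the line along which they close (so a half turn about z gives the same grasp; the last joint's range is limited). The gripper opens to 85 mm and grips with 20 to 120 N. Pads are 22 mm wide; open, the fingers measure 114 mm over their backs; the gripper's body (76 mm by 85 mm) begins 54 mm behind the grasp point. The pads swing forward as they close: fully open they stand 13 mm farther back than shut.
Start: joints at [1.143, 0.707, -0.028, 1.485, 0.022, 0.951, -0.075], TCP at [0.216, -0.533, 0.231] pointing down, gripper open.
Joint ranges: [-2.71, 2.71], [-0.32, 2.16], [-1.57, 1.52], [0, 2.45], [-1.46, 4.6], [0, 2.02], [-2.83, 2.83]. Speed limits (rad/s): [1.89, 1.89, 2.57, 2.57, 3.01, 3.01, 3.01].

INTERFACE

Orientations are given as a unit quaternion [x, y, z, w].
In Python, from rig import manip, cams, job gives the robot as it stands.
- The arm moves only by the shell command python3 -m creep 'ROWS' [FORCE]. ROWS is JSON, a list of rows, each a list of 3 entries, a list of its own where there are three numbers: the opening, from -1 (shut) to 1 (fully open), then the shift along the tool's x, y, z scaled (see below), then the turn, a rotation vector about the tool's x, y, z scaled (see below). A call has 1 to 20 rows; each row shifts and turns the commanded pose from where the row before left it, along the tool's axes as they then stand; what a row does not reach is not made up. The controller multiplies each number of a shift by 0.1 m and each number of a turn by pi rad. A row lasts 1/8 s, in which the tool goes at most 62.5 mm and 10.7 degrees, less where a joint would pass 70% of its speed; a pose out of reach is approached as far as the arm can. A call with a number of a shift or a turn outside -1 to 1 is refused whole. A call with a gripper value outside its range is refused whole. The fingers move at their own pace and stop on an object; FORCE is the grip in N (left out, the last holds). Time passes only in rows, so rows that do not move let the fingers close. It gives the time, the measured TCP pose, the force, the opening and the grip force at its end, in the units of the state.
- manip.get_state(): the state, without advancing time (a new reading comes with each control period).
- cams.snapshot(name): name is "scene" or "side" or "wrist"; returns a dict with "image" (480x640x3 uint8, red, green, blue), "range_z" (480x640 float32, m along the optical axis (not along the pixel's ray), 0 where there is no reading), "intrinsics" (3x3 intrinsics, pixels), "dist_coeffs" ([k1, k2, p1, p2, k3] as OpenCV has them; the pictures are not rectified), "cam_to_world" (4x4, takes a point from camera to world coordinates); the wrist camera has in their place "mount" (4x4, takes a point from camera to tool coordinates, whose origin is the TCP and whose axes are the flange's). Camera axes: x right, y down, z forward; pixel columns grow to the right and rows downward; lengths in m; the calibration is good to about 2 mm. A picture is of the moment at which its call begins: read the wrist's pose just before it.
- job.close_job(): hands the job in; it is judged then, once.
The state is a dict: "time_s": time; "joint_pos": joint angles; "joint_vel": joint speeds; "joint_torque": joint torques, N m; "tool_pos": TCP position; "orientation": TCP orientation; "wrist_force": force on the tool from outside, world axes, zero at the start; "wrist_torque": the same for the moment, N m; "opening": finger opening in m; "grasp_force": force on a finger pad.
Only numpy, scipy, OpenCV 4.12 (cv2) and the standard library are available. Lean on these libraries where they do the work, as an engineer would, in place of code of your own. Each camera call takes 0.05 s, during which the arm holds its last target. There are 200 camera calls.

## Working session

There is one attempt and no reset: what is moved stays moved. The work goes in short steps, Python scripts to look and compute and a shell command to move; the robot and the scene stay as the last step left them, time stands still between calls to the robot, and variables do not carry over. Pictures are saved under pics/ and viewed, at most 10 in all, crops included, and the job is handed in when it is done.

```bash
mkdir -p pics; ls
python3 - <<'E'
from rig import manip,cams,job
import cv2,numpy as np
s=manip.get_state();print({k:np.round(v,4).tolist() for k,v in s.items()})
for n in ("scene","side"):
    d=cams.snapshot(n);cv2.imwrite(f"pics/{n}0.png",d["image"][...,::-1]);np.savez(f"/tmp/{n}0.npz",**d)
    print(n,d["intrinsics"].tolist(),d["dist_coeffs"],np.round(d["cam_to_world"],3).tolist())
d=cams.snapshot("wrist");cv2.imwrite("pics/wrist0.png",d["image"][...,::-1]);np.savez("/tmp/wrist0.npz",**d);print(d["mount"])
E
```

```text
pics
{'time_s': 0.0, 'joint_pos': [1.1433, 0.7071, -0.0276, 1.485, 0.022, 0.9509, -0.0755], 'joint_vel': [-0.0014, -0.0006, -0.0002, 0.0001, 0.0012, 0.0006, -0.0003], 'joint_torque': [-0.0, -88.3207, 1.2345, -23.6159, 0.0168, 0.0066, -0.0], 'tool_pos': [0.2163, -0.5325, 0.2308], 'orientation': [0.9814, 0.1917, -0.0001, -0.0005], 'wrist_force': [-0.9435, 0.2017, 0.1128], 'wrist_torque': [-0.0267, -0.0099, -0.0112], 'grasp_force': 0.0, 'opening': 0.0854}
scene [[548.381118935494, 0.0, 331.3734926332507], [0.0, 548.381118935494, 245.53033836022928], [0.0, 0.0, 1.0]] [-0.00783143  0.          0.          0.          0.        ] [[-0.205, 0.824, -0.529, 1.056], [0.979, 0.167, -0.12, 0.072], [-0.011, -0.542, -0.84, 1.049], [0.0, 0.0, 0.0, 1.0]]
side [[541.5760173472682, 0.0, 320.89462483560743], [0.0, 541.5760173472682, 237.0297312902659], [0.0, 0.0, 1.0]] [-0.07456894  0.          0.          0.          0.        ] [[-0.126, 0.855, -0.503, 1.109], [0.992, 0.106, -0.069, 0.005], [-0.005, -0.508, -0.861, 1.18], [0.0, 0.0, 0.0, 1.0]]
[[ 1.79961815e-06 -9.46772027e-01 -3.21904844e-01  8.22017796e-02]
 [ 9.99999841e-01 -1.79765578e-04  5.34308949e-04 -1.09168049e-04]
 [-5.63736177e-04 -3.21904794e-01  9.46771876e-01 -1.43222217e-01]
 [ 0.00000000e+00  0.00000000e+00  0.00000000e+00  1.00000000e+00]]
```

View pics/scene0.png

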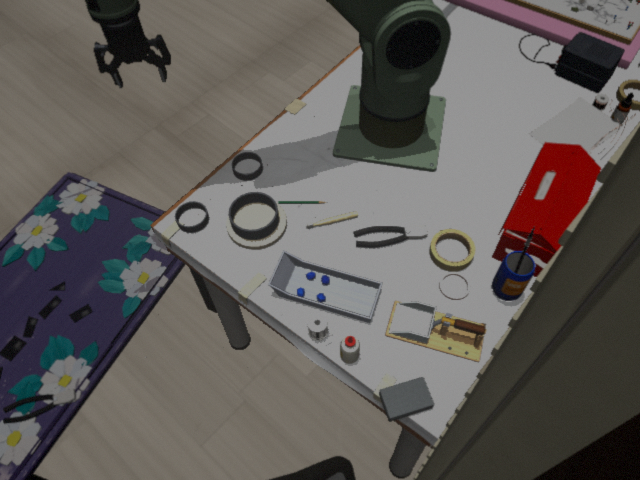

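View pics/side0.png

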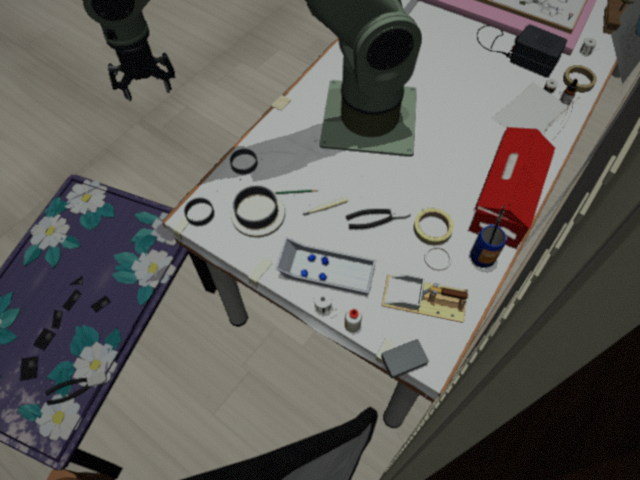

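Both views show the bench from above the front. In the scene view the tray is at about (327,287) with four blue chunks at its left end. The scoop is in its stand at (437,328), nose to the left, and the largest ring is on the cream shelf at (254,217). The smaller rings at (247,165) and (192,216) are decoys. Next I'll measure these with depth.

```bash
cat > h.py <<'E'
import numpy as np,cv2
from scipy.spatial.transform import Rotation as R
def cloud(d,T=None):
    T=d["cam_to_world"] if T is None else T
    K=d["intrinsics"];z=d["range_z"].astype(float);h,w=z.shape
    u,v=np.meshgrid(np.arange(w),np.arange(h))
    p=cv2.undistortPoints(np.stack([u,v],-1).reshape(-1,1,2).astype(float),K,d["dist_coeffs"]).reshape(h,w,2)
    P=np.dstack([p*z[...,None],z])@T[:3,:3].T+T[:3,3]
    P[z<=0]=np.nan
    return P
def wristT(s,mount):
    T=np.eye(4);T[:3,:3]=R.from_quat(s["orientation"]).as_matrix();T[:3,3]=s["tool_pos"];return T@mount
E
python3 - <<'E'
from h import *
for n in ("scene","side"):
    d=dict(np.load(f"/tmp/{n}0.npz"));P=cloud(d);im=d["image"].astype(int)
    b=(im[...,2]>im[...,0]+50)&(im[...,2]>im[...,1]+50)&(P[...,2]<.06)&(P[...,0]>.3)&(P[...,0]<.75)&(abs(P[...,1])<.4)
    k,l,st,c=cv2.connectedComponentsWithStats(b.astype(np.uint8))
    print(n)
    for i in range(1,k):
        if st[i,4]>8:print("blue",c[i].round(1),st[i,4],np.nanmean(P[l==i],0).round(4),np.nanmax(P[l==i][:,2]).round(3))
    # bench
    print("bench z",np.nanmedian(P[190:200,300:330,2]))
    # ring rim
    x0=(P[...,0]>.2)&(P[...,0]<.75)&(P[...,1]>-.5)&(P[...,1]<-.1)
    m=x0&(abs(P[...,2]-.05)<.004)
    k,l,st,c=cv2.connectedComponentsWithStats(m.astype(np.uint8))
    for i in range(1,k):
        if st[i,4]>40:
            q=P[l==i][:,:2];(cx,cy),r=cv2.minEnclosingCircle(q.astype(np.float32));print("z50 blob",c[i].round(),st[i,4],(round(cx,4),round(cy,4)),round(r,4),np.mean(q,0).round(4))
    # tall things
    m=(P[...,2]>.012)&(P[...,2]<.12)&(P[...,0]>.2)&(P[...,0]<.9)&(abs(P[...,1])<.5)
    k,l,st,c=cv2.connectedComponentsWithStats(m.astype(np.uint8))
    for i in range(1,k):
        if st[i,4]>60:
            q=P[l==i];print("blob",c[i].round(),st[i,4],q.min(0).round(3),q.max(0).round(3),"rect",[np.round(t,3) for t in cv2.minAreaRect((q[:,:2]).astype(np.float32))])
E
```

```text
scene
blue [310.3 274.9] 40 [ 0.4891 -0.1046  0.015 ] 0.021
blue [324.7 279.2] 38 [ 0.4941 -0.0716  0.0165] 0.021
blue [299.9 291.6] 36 [ 0.5342 -0.1168  0.0165] 0.023
blue [320.5 296.4] 33 [ 0.5361 -0.0715  0.0155] 0.02
bench z 0.0003526775949375116
z50 blob [253. 211.] 293 (0.371, -0.2641) 0.057 [ 0.3721 -0.264 ]
blob [246. 170.] 147 [ 0.201 -0.367  0.012] [ 0.254 -0.293  0.028] rect [array([ 0.228, -0.33 ]), array([0.075, 0.052]), np.float64(87.765)]
blob [518. 260.] 2839 [0.204 0.272 0.012] [0.466 0.393 0.12 ] rect [array([0.334, 0.329]), array([0.259, 0.118]), np.float64(6.199)]
blob [580. 201.] 369 [0.2   0.403 0.1  ] [0.335 0.465 0.12 ] rect [array([0.266, 0.429]), array([0.025, 0.147]), np.float64(67.409)]
blob [255. 219.] 2148 [ 0.313 -0.329  0.012] [ 0.442 -0.191  0.054] rect [array([ 0.379, -0.259]), array([0.128, 0.138]), np.float64(12.881)]
blob [191. 215.] 287 [ 0.351 -0.45   0.012] [ 0.429 -0.374  0.029] rect [array([ 0.39 , -0.412]), array([0.077, 0.073]), np.float64(16.711)]
blob [394. 233.] 483 [ 0.308 -0.033  0.012] [0.391 0.131 0.02 ] rect [array([0.351, 0.051]), 
[... 2111 characters left out ...]
np.float64(59.8)]
blob [315. 264.] 1130 [ 0.456 -0.18   0.012] [0.569 0.05  0.051] rect [array([ 0.513, -0.065]), array([0.225, 0.094]), np.float64(83.817)]
blob [430. 292.] 847 [0.51  0.086 0.012] [0.597 0.265 0.072] rect [array([0.559, 0.178]), array([0.175, 0.079]), np.float64(82.422)]
blob [322. 301.] 323 [ 0.584 -0.083  0.012] [ 0.633 -0.041  0.05 ] rect [array([ 0.608, -0.062]), array([0.041, 0.046]), np.float64(82.471)]
blob [352. 319.] 316 [ 0.626 -0.007  0.012] [0.665 0.031 0.092] rect [array([0.646, 0.011]), array([0.036, 0.037]), np.float64(39.754)]
blob [404. 358.] 1113 [0.67  0.083 0.012] [0.76  0.187 0.031] rect [array([0.715, 0.135]), array([0.06 , 0.091]), np.float64(28.776)]
```

```bash
cat >> h.py <<'E'
def rot(yaw,pitch=0):
    # tool rotation for scoop with nose yaw (deg) and nose-up pitch (deg); tool x=-scoop x, z=-scoop z
    S=R.from_euler('z',yaw,degrees=True)*R.from_euler('y',-pitch,degrees=True)
    return S*R.from_matrix(np.diag([-1.,1,-1]))
def plan(p0,r0,p1,r1,N):
    rel=r0.inv()*r1;w=rel.as_rotvec()/N;S=np.zeros((3,3));A=R.identity()
    for k in range(N): S+=A.as_matrix();A=A*R.from_rotvec(w)
    v=np.linalg.solve(S,r0.inv().apply(np.array(p1)-p0))
    print(f"{N} rows: shift",(v/.1).round(3).tolist(),"turn",(w/np.pi).round(4).tolist(),"| mm",(np.linalg.norm(v)*1e3).round(1),"deg",np.degrees(np.linalg.norm(w)).round(1))
def cur():
    from rig import manip
    s=manip.get_state();return s,np.array(s["tool_pos"]),R.from_quat(s["orientation"])
E
python3 - <<'E'
from h import *
s,p,r=cur()
plan(p,r,[.45,-.145,.30],rot(-125),12)
plan(np.array([.45,-.145,.30]),rot(-125),[.42,-.19,.32],rot(-125,-60),8)
E
```

```text
12 rows: shift [0.355, -0.142, -0.057] turn [-0.0, -0.0, -0.0152] | mm 38.7 deg 2.7
8 rows: shift [-0.052, 0.002, -0.055] turn [0.0, 0.0417, 0.0] | mm 7.5 deg 7.5
```

```bash
python3 -m creep '[[1,[0.355,-0.142,-0.057],[0,0,-0.0152]],[1,[0.355,-0.142,-0.057],[0,0,-0.0152]],[1,[0.355,-0.142,-0.057],[0,0,-0.0152]],[1,[0.355,-0.142,-0.057],[0,0,-0.0152]],[1,[0.355,-0.142,-0.057],[0,0,-0.0152]],[1,[0.355,-0.142,-0.057],[0,0,-0.0152]],[1,[0.355,-0.142,-0.057],[0,0,-0.0152]],[1,[0.355,-0.142,-0.057],[0,0,-0.0152]],[1,[0.355,-0.142,-0.057],[0,0,-0.0152]],[1,[0.355,-0.142,-0.057],[0,0,-0.0152]],[1,[0.355,-0.142,-0.057],[0,0,-0.0152]],[1,[0.355,-0.142,-0.057],[0,0,-0.0152]]]'; python3 -c "
from h import *
s,p,r=cur();print(s['joint_pos'],p,r.as_matrix().round(3))"
python3 -m creep '[[1,[-0.05,0,-0.05],[0,0.042,0]],[1,[-0.05,0,-0.05],[0,0.042,0]],[1,[-0.05,0,-0.05],[0,0.042,0]],[1,[-0.05,0,-0.05],[0,0.042,0]],[1,[-0.05,0,-0.05],[0,0.042,0]],[1,[-0.05,0,-0.05],[0,0.042,0]],[1,[-0.05,0,-0.05],[0,0.042,0]],[1,[-0.05,0,-0.05],[0,0.042,0]],[1,[0,0,0],[0,0,0]]]'; python3 -c "
from h import *
s,p,r=cur();print(s['joint_pos'],p,r.as_matrix().round(3))"
```

```text
time_s: 1.65
tool_pos: [0.45, -0.1437, 0.2998]
orientation: [0.887, 0.462, -0.0, -0.0]
wrist_force: [-0.0, -0.0, -0.4]
opening: 0.0853
grasp_force: 0.0
[ 0.34344007  0.47127215 -0.16760698  1.7193849   0.09251785  0.95891613
 -0.46981614] [ 0.45003989 -0.14370864  0.29978016] [[ 0.573  0.819 -0.   ]
 [ 0.819 -0.573  0.   ]
 [-0.    -0.    -1.   ]]
time_s: 2.78
tool_pos: [0.4197, -0.1883, 0.3156]
orientation: [0.767, 0.396, 0.447, -0.233]
wrist_force: [0.6, -0.0, 0.8]
opening: 0.0855
grasp_force: 0.0
[ 1.34488833  0.78679306 -0.76900141  1.87883241 -0.70448767  0.90677631
  0.61222301] [ 0.41965306 -0.18827765  0.31555585] [[ 0.286  0.817  0.502]
 [ 0.399 -0.577  0.712]
 [ 0.871 -0.003 -0.491]]
```

Run:
```python
from h import *
s,p,r=cur()
plan(p,r,[.54,.15,.33],rot(-97),12)
```

```text
12 rows: shift [0.273, -0.014, 0.16] turn [0.0068, -0.0275, -0.0119] | mm 31.7 deg 5.5
```

```bash
python3 -m creep '[[1,[0.273,-0.014,0.16],[0.0068,-0.0275,-0.0119]],[1,[0.273,-0.014,0.16],[0.0068,-0.0275,-0.0119]],[1,[0.273,-0.014,0.16],[0.0068,-0.0275,-0.0119]],[1,[0.273,-0.014,0.16],[0.0068,-0.0275,-0.0119]],[1,[0.273,-0.014,0.16],[0.0068,-0.0275,-0.0119]],[1,[0.273,-0.014,0.16],[0.0068,-0.0275,-0.0119]],[1,[0.273,-0.014,0.16],[0.0068,-0.0275,-0.0119]],[1,[0.273,-0.014,0.16],[0.0068,-0.0275,-0.0119]],[1,[0.273,-0.014,0.16],[0.0068,-0.0275,-0.0119]],[1,[0.273,-0.014,0.16],[0.0068,-0.0275,-0.0119]],[1,[0.273,-0.014,0.16],[0.0068,-0.0275,-0.0119]],[1,[0.273,-0.014,0.16],[0.0068,-0.0275,-0.0119]],[1,[0,0,0],[0,0,0]],[1,[0,0,0],[0,0,0]]]'
python3 - <<'E'
from h import *
from rig import cams
s,p,r=cur();d=cams.snapshot("wrist");T=wristT(s,d["mount"]);d["T"]=T;np.savez("/tmp/w1.npz",**d);cv2.imwrite("pics/w1.png",d["image"][...,::-1])
print(p,r.as_matrix().round(3).tolist(),s["joint_pos"])
P=cloud(d,T);np.save("/tmp/P1.npy",P)
E
```

```text
time_s: 4.53
tool_pos: [0.5396, 0.1522, 0.3318]
orientation: [0.748, 0.664, 0.001, 0.004]
wrist_force: [-0.8, -0.1, 0.3]
opening: 0.0854
grasp_force: 0.0
[0.53959427 0.15223398 0.33181469] [[0.118, 0.993, 0.006], [0.993, -0.118, -0.005], [-0.004, 0.006, -1.0]] [-0.1782698   0.59676648 -0.31150908  1.35167441  0.19155915  1.21879589
 -0.62331687]
```

View pics/w1.png

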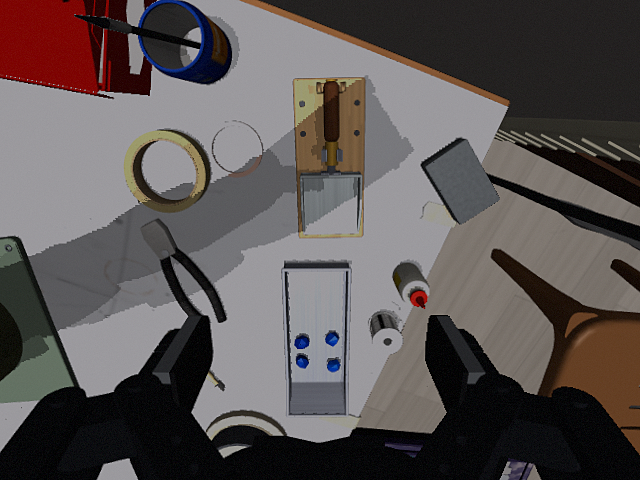

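The wrist view shows the stand, with the handle at (331,110) and the pan at (331,205). The tray is below it at (317,340), with the chunks at (302,341), (332,338), (302,361) and (333,365). Now I'll fit precise poses.

Run:
```python
from h import *
P=np.load("/tmp/P1.npy")
d=np.load("/tmp/w1.npz");im=d["image"].astype(int)
def rect(q,t):
    c,s,a=cv2.minAreaRect(q.astype(np.float32)*1000);
    print(t,len(q),"c",np.round(c,1),"size",np.round(s,1),"ang",round(a,2))
V,U=np.mgrid[:480,:640]
def box(u0,u1,v0,v1):return (U>u0)&(U<u1)&(V>v0)&(V<v1)
print("bench z near",np.nanmedian(P[240:250,370:390,2]),np.nanmedian(P[300:310,250:270,2]))
b=box(270,375,60,255)
def line(q,t):
    m=q.mean(0);u,s,vt=np.linalg.svd(q-m,full_matrices=False);a=np.degrees(np.arctan2(*vt[0][1::-1]));a=a if a<0 else a-180
    print(t,len(q),"mean",m.round(4),"yaw",a.round(2),"sd",(s/np.sqrt(len(q))).round(4))
for lo,hi,t in((.004,.012,"base"),(.004,.1,"stand all")):
    rect(P[b&(P[...,2]>lo)&(P[...,2]<hi)][:,:2],t)
g=b&(P[...,2]>.06)&(P[...,2]<.08)
dark=g&(im.sum(2)<260)
rect(P[g][:,:2],"handle high");line(P[g][:,:2],"handle high")
print("z top",np.nanpercentile(P[g][:,2],[50,90,99]))
pan=box(290,370,170,245)&(P[...,2]>.025)&(P[...,2]<.045);rect(P[pan][:,:2],"pan walls")
t=box(270,365,250,425)
rect(P[t&(P[...,2]>.016)&(P[...,2]<.055)][:,:2],"tray >16")
f=t&(P[...,2]>.001)&(P[...,2]<.007);q=P[f]
k,l,st,c=cv2.connectedComponentsWithStats(f.astype(np.uint8));i=1+np.argmax(st[1:,4]);rect(P[l==i][:,:2],"tray floor");print("floor z",np.median(P[l==i][:,2]))
bl=(im[...,2]>im[...,0]+50)&(im[...,2]>im[...,1]+40)&t
k,l,st,c=cv2.connectedComponentsWithStats(bl.astype(np.uint8))
for i in range(1,k):
    if st[i,4]>15:print("chunk",c[i].round(),st[i,4],np.nanmean(P[l==i],0).round(4))
```

```text
bench z near 0.0016232709409690627 0.0016105707312148443
base 8507 c [548.1 173.5] size [230.5 130.2] ang 83.25
stand all 11005 c [548.1 173.5] size [230.5 130.2] ang 83.25
handle high 1391 c [561.8 221.7] size [88.  29.7] ang 83.9
handle high 1391 mean [0.5622 0.2233] yaw -95.32 sd [0.0259 0.0055]
z top [0.06745137 0.06952679 0.07222612]
pan walls 563 c [554.  138.2] size [64.2 73.5] ang 85.48
tray >16 3257 c [512.3 -64.8] size [227.2  90.9] ang 83.5
tray floor 5797 c [513. -60.] size [187.3  80.7] ang 83.36
floor z 0.0036838337888560613
chunk [331. 339.] 122 [ 0.5328 -0.0695  0.0154]
chunk [301. 343.] 133 [ 0.4899 -0.0699  0.0163]
chunk [302. 363.] 96 [ 0.4865 -0.1029  0.0165]
chunk [333. 365.] 124 [ 0.5307 -0.1139  0.016 ]
```

Run:
```python
from h import *
P=np.load("/tmp/P1.npy")
d=np.load("/tmp/w1.npz");im=d["image"];hsv=cv2.cvtColor(im,cv2.COLOR_RGB2HSV)
V,U=np.mgrid[:480,:640];b=(U>270)&(U<390)&(V>60)&(V<255)
def rep(m,t):
    k,l,st,c=cv2.connectedComponentsWithStats(m.astype(np.uint8));i=1+np.argmax(st[1:,4]);q=P[l==i]
    c,s,a=cv2.minAreaRect(q[:,:2].astype(np.float32)*1000);
    print(t,st[i],"c",np.round(c,1),"size",np.round(s,1),"ang",round(a,2),"z",np.nanpercentile(q[:,2],[5,50,95]).round(4))
    return l==i
print(hsv[100,310],hsv[95,330],hsv[155,333],hsv[205,330],hsv[130,330],hsv[90,330])
wood=b&(hsv[...,1]>55)&(hsv[...,0]<35)
rep(wood|(b&(P[...,2]>.02)),"base+scoop")
for th in (.05,.055,.06):
    g=b&(P[...,2]>th)&(hsv[...,1]>100)&(hsv[...,2]<130); rep(g,f"grip {th}")
h=b&(P[...,2]>.058)
for v in range(78,175,6):
    u=np.where(h[v])[0]
    if len(u):print(v,u.min(),u.max(),P[v,u].mean(0).round(4),P[v,u][:,2].max().round(4), (P[v,u.max(),0]-P[v,u.min(),0]).round(4))
```

```text
[ 29  76 157] [ 11 187  71] [ 19 194  96] [ 94  17 121] [ 11 186  37] [ 11 179  74]
base+scoop [ 293   77   72  161 7687] c [557.  174.4] size [195.2  82.4] ang 84.29 z [0.0071 0.0091 0.0685]
grip 0.05 [ 323   79   16   87 1178] c [561.8 222.4] size [86.6 15.3] ang 84.08 z [0.0629 0.0674 0.0695]
grip 0.055 [ 323   79   16   87 1176] c [561.8 222.4] size [86.6 15.3] ang 84.08 z [0.063  0.0674 0.0695]
grip 0.06 [ 323   79   16   87 1164] c [561.8 222.4] size [86.6 15.3] ang 84.08 z [0.0633 0.0674 0.0695]
84 316 345 [0.5661 0.2605 0.065 ] 0.0688 0.0292
90 317 345 [0.5658 0.2547 0.0658] 0.0696 0.0284
96 323 338 [0.5644 0.249  0.0677] 0.0697 0.015
102 324 338 [0.5643 0.2432 0.0676] 0.0693 0.0142
108 324 338 [0.5633 0.2375 0.0677] 0.0698 0.0143
114 324 338 [0.5631 0.2316 0.0677] 0.0697 0.0144
120 324 338 [0.5624 0.2257 0.0677] 0.0694 0.0144
126 324 338 [0.5618 0.2198 0.0677] 0.0695 0.0145
132 324 338 [0.5611 0.2138 0.0677] 0.0696 0.0145
138 325 338 [0.561  0.2077 0.0678] 0.0695 0.0136
144 325 337 [0.5599 0.2014 0.0642] 0.066 0.0126
150 322 342 [0.5602 0.1954 0.0672] 0.0727 0.0207
156 321 342 [0.559  0.1893 0.0676] 0.0728 0.0219
162 325 337 [0.5579 0.1826 0.0637] 0.0662 0.0128
```

Run:
```python
from h import *
s,p,r=cur()
plan(p,r,[.5623,.2268,.11],rot(-95.8),9)
```

```text
9 rows: shift [0.086, 0.015, 0.246] turn [0.0002, 0.0001, -0.0007] | mm 26.1 deg 0.1
```

```bash
python3 -m creep '[[1,[0.086,0.015,0.246],[0.0002,0.0001,-0.0007]],[1,[0.086,0.015,0.246],[0.0002,0.0001,-0.0007]],[1,[0.086,0.015,0.246],[0.0002,0.0001,-0.0007]],[1,[0.086,0.015,0.246],[0.0002,0.0001,-0.0007]],[1,[0.086,0.015,0.246],[0.0002,0.0001,-0.0007]],[1,[0.086,0.015,0.246],[0.0002,0.0001,-0.0007]],[1,[0.086,0.015,0.246],[0.0002,0.0001,-0.0007]],[1,[0.086,0.015,0.246],[0.0002,0.0001,-0.0007]],[1,[0.086,0.015,0.246],[0.0002,0.0001,-0.0007]],[1,[0,0,0],[0,0,0]]]' 90
python3 - <<'E'
from h import *
s,p,r=cur();print(p,r.as_matrix().round(4).tolist())
plan(p,r,[.5623,.2268,.037],rot(-95.8),4)
E
```

```text
time_s: 5.82
tool_pos: [0.5615, 0.226, 0.1086]
orientation: [0.742, 0.671, -0.002, -0.001]
wrist_force: [-0.9, -0.3, 0.1]
opening: 0.0854
grasp_force: 0.0
[0.56152835 0.2259864  0.10861999] [[0.0998, 0.995, -0.0033], [0.995, -0.0998, -0.0015], [-0.0019, -0.0032, -1.0]]
4 rows: shift [0.002, 0.002, 0.179] turn [-0.0003, 0.0001, 0.0001] | mm 17.9 deg 0.1
```

```bash
python3 -m creep '[[1,[0.002,0.002,0.179],[-0.0003,0.0001,0.0001]],[1,[0.002,0.002,0.179],[-0.0003,0.0001,0.0001]],[1,[0.002,0.002,0.179],[-0.0003,0.0001,0.0001]],[1,[0.002,0.002,0.179],[-0.0003,0.0001,0.0001]],[0,[0,0,0],[0,0,0]],[-1,[0,0,0],[0,0,0]],[-1,[0,0,0],[0,0,0]],[-1,[0,0,0],[0,0,0]],[-1,[0,0,0],[0,0,0]],[-1,[0,0,0],[0,0,0]],[-1,[0,0,0],[0,0,0]]]' 90
python3 - <<'E'
from h import *
s,p,r=cur();print(p,r.as_matrix().round(4).tolist(),s["wrist_force"],s["wrist_torque"],s["opening"],s["grasp_force"])
E
```

```text
time_s: 7.2
tool_pos: [0.5627, 0.2275, 0.0376]
orientation: [0.742, 0.671, 0.001, 0.001]
wrist_force: [-0.8, 0.3, 5.0]
opening: 0.015
grasp_force: 87.8
[0.56268483 0.22745695 0.03761726] [[0.1, 0.995, 0.0019], [0.995, -0.1, 0.0001], [0.0003, 0.0019, -1.0]] [-0.84275204  0.30680774  4.98943505] [-0.07820293 -0.11335722 -0.02212782] 0.015010990416199304 87.75505542755127
```

```bash
python3 -m creep '[[-1,[0,0,-0.05],[0,0,0]],[-1,[0,0,-0.05],[0,0,0]],[-1,[0,0,-0.1],[0,0,0]],[-1,[0,0,-0.1],[0,0,0]],[-1,[0,0,-0.15],[0,0,0]],[-1,[0,0,-0.15],[0,0,0]],[-1,[0,0,-0.2],[0,0,0]],[-1,[0,0,-0.2],[0,0,0]],[-1,[0,0,0],[0,0,0]],[-1,[0,0,0],[0,0,0]]]' 90
python3 - <<'E'
from h import *
from rig import cams
s,p,r=cur();d=cams.snapshot("wrist");T=wristT(s,d["mount"]);d["T"]=T;np.savez("/tmp/w2.npz",**d);cv2.imwrite("pics/w2.png",d["image"][...,::-1])
P=cloud(d,T);np.save("/tmp/P2.npy",P)
print(p,r.as_matrix().round(4).tolist(),s["opening"])
E
```

```text
time_s: 8.45
tool_pos: [0.5621, 0.2272, 0.137]
orientation: [0.742, 0.671, 0.0, 0.0]
wrist_force: [-0.1, -0.3, -2.0]
opening: 0.0147
grasp_force: 90.4
[0.56210076 0.22717497 0.13698563] [[0.1, 0.995, 0.0008], [0.995, -0.1, -0.0006], [-0.0005, 0.0008, -1.0]] 0.014733008541666748
```

View pics/w2.png

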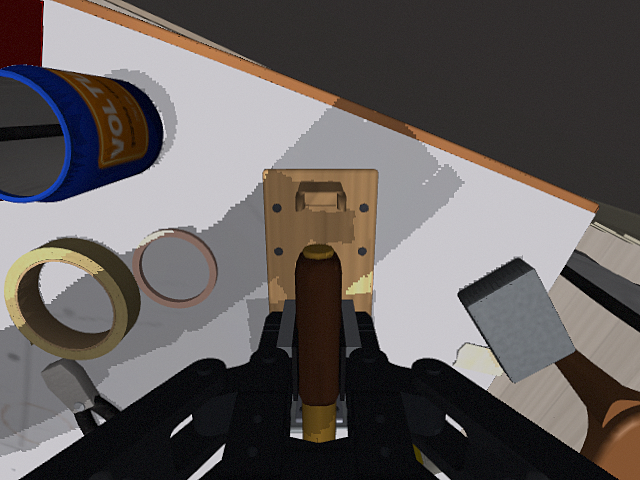

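The wrist view shows the scoop held: the grip spans (318,265) to (318,410), the clip is empty, and the pan is hidden behind the gripper. I'll measure the scoop's pose in the hand from the depth of the wrist, scene and side cameras.

Run:
```python
from h import *
from rig import cams
P=np.load("/tmp/P2.npy");d=np.load("/tmp/w2.npz");hsv=cv2.cvtColor(d["image"],cv2.COLOR_RGB2HSV)
s,p,r=cur()
def loc(Q):return r.inv().apply(Q-p)*np.array([-1,1,-1])*1000   # scoop-like axes: x nose, y, z up, origin TCP
for v in range(262,440,16):
    u=np.arange(306,332);q=loc(P[v,u]);q=q[(q[:,2]>5)&(q[:,2]<60)]
    if len(q):print(v,q[:,0].mean().round(1),"y",((q[:,1].min()+q[:,1].max())/2).round(1),"ztop",np.percentile(q[:,2],90).round(1))
for n in("scene","side"):
    d=cams.snapshot(n);np.savez(f"/tmp/{n}1.npz",**d);cv2.imwrite(f"pics/{n}1.png",d["image"][...,::-1][200:360,320:560].repeat(3,0).repeat(3,1))
    Q=cloud(d);L=loc(Q.reshape(-1,3)).reshape(Q.shape)
    m=(L[...,0]>40)&(L[...,0]<170)&(abs(L[...,1])<60)&(L[...,2]>-60)&(L[...,2]<20)&(Q[...,2]>.08)
    q=L[m];c,sz,a=cv2.minAreaRect(q[:,:2].astype(np.float32));print(n,len(q),"c",np.round(c,1),np.round(sz,1),round(a,1),"zpct",np.percentile(q[:,2],[2,20,50,80,98]).round(1))
    f=q[(q[:,2]<np.percentile(q[:,2],50))]
    fl=m&(abs(L[...,1])<25)&(L[...,0]>70)&(L[...,0]<130);q=L[fl];A=np.c_[q[:,0],q[:,1],np.ones(len(q))]
    w=np.ones(len(q),bool)
    for _ in range(5):
        k=np.linalg.lstsq(A[w],q[w,2],rcond=None)[0];e=q[:,2]-A@k;w=abs(e)<4
    print("floor plane slope x,y deg",np.degrees(k[:2]).round(2),"z at x=102",(k@[102,0,1]).round(1),w.sum())
    xs=L[m];print("x range",np.percentile(xs[:,0],[0.5,99.5]).round(1),"y range",np.percentile(xs[:,1],[.5,99.5]).round(1))
```

```text
262 -36.2 y -0.6 ztop 28.0
278 -31.8 y -0.6 ztop 31.0
294 -26.3 y -0.6 ztop 31.7
310 -20.2 y -0.5 ztop 31.5
326 -14.1 y -0.6 ztop 31.9
342 -7.6 y -0.6 ztop 31.4
358 -1.0 y -0.6 ztop 31.5
374 5.9 y -0.6 ztop 31.3
390 13.1 y -0.6 ztop 31.3
406 24.0 y -0.6 ztop 27.8
422 32.0 y -0.6 ztop 27.7
438 40.3 y -0.6 ztop 27.8
scene 1745 c [92.3  0.9] [102.6  75.5] 0.8 zpct [-32.2 -29.8 -27.6 -12.9   3.2]
floor plane slope x,y deg [0.19 0.5 ] z at x=102 -28.7 668
x range [ 50.  142.9] y range [-35.2  38.3]
side 1315 c [92.4 -0.8] [101.7  76.2] 0.2 zpct [-32.9 -29.8 -27.4 -12.2   2.5]
floor plane slope x,y deg [-0.46 -0.28] z at x=102 -28.8 464
x range [ 49.1 142.8] y range [-37.9  36.5]
```

View pics/scene1.png

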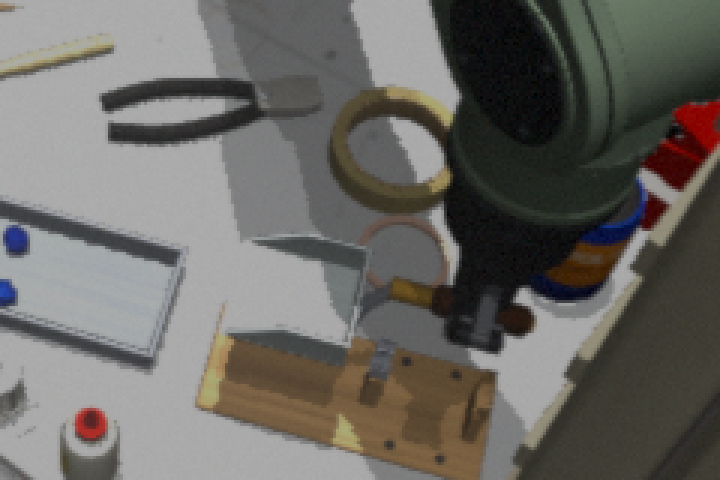

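The crop shows the scoop held level, pan at (300,290) and nose toward the tray. The lip is 142.5 mm ahead of the TCP and 30 mm below it, and level to 0.5°. Next I'll move it over the tray.

```bash
cat >> h.py <<'E'
YT=-96.6;O=np.array([.5137,-.0607,0]);LIP=np.array([.1425,0,-.0303])
def tray(lx,lz,pitch,ly=0.):
    "TCP pose for lip at tray-local (mm) lx,ly,lz and nose-up pitch"
    r=rot(YT,pitch);S=r*R.from_matrix(np.diag([-1.,1,-1]))
    lip=O+R.from_euler('z',YT,degrees=True).apply(np.array([lx,ly,lz])/1000)
    return lip-S.apply(LIP),r
E
python3 - <<'E'
from h import *
s,p,r=cur();a=tray(-11,60,0);b=tray(-11,4,-1);print(a[0],b[0])
plan(p,r,*a,9);plan(*a,*b,6)
E
```

```text
[0.53134285 0.09178272 0.0903    ] [0.53127958 0.09123586 0.03678235]
9 rows: shift [-0.153, -0.018, 0.052] turn [0.0, 0.0, 0.0005] | mm 16.3 deg 0.1
6 rows: shift [-0.002, -0.0, 0.089] turn [0.0, 0.0009, -0.0] | mm 8.9 deg 0.2
```

```bash
python3 -m creep '[[-1,[-0.153,-0.018,0.052],[0,0,0.0005]],[-1,[-0.153,-0.018,0.052],[0,0,0.0005]],[-1,[-0.153,-0.018,0.052],[0,0,0.0005]],[-1,[-0.153,-0.018,0.052],[0,0,0.0005]],[-1,[-0.153,-0.018,0.052],[0,0,0.0005]],[-1,[-0.153,-0.018,0.052],[0,0,0.0005]],[-1,[-0.153,-0.018,0.052],[0,0,0.0005]],[-1,[-0.153,-0.018,0.052],[0,0,0.0005]],[-1,[-0.153,-0.018,0.052],[0,0,0.0005]],[-1,[0,0,0],[0,0,0]],[-1,[0,0,0],[0,0,0]]]'
python3 - <<'E'
from h import *
from rig import cams
s,p,r=cur();print(p,r.as_matrix().round(4).tolist())
Rt=R.from_euler('z',YT,degrees=True)
def loc(Q):return Rt.inv().apply(Q.reshape(-1,3)-O).reshape(Q.shape)*1000
print("expected TCP local",loc(p))
for n in("scene","side"):
    d=cams.snapshot(n);L=loc(cloud(d));
    # tray rim rows: measure outer y extent of walls in x slices, z 15..32
    for x0,x1,lo,hi,t in((10,65,14,30,"tray front"),(0,60,14,30,"tray"),(-85,-40,62,100,"pan"),(-60,-15,62,100,"pan nose")):
        m=(L[...,0]>x0)&(L[...,0]<x1)&(abs(L[...,1])<55)&(L[...,2]>lo)&(L[...,2]<hi)
        y=L[m][:,1]
        if t[:4]=="tray": y=y[abs(y)>30]
        print(n,t,m.sum(),np.percentile(y,[1,99]).round(1), "means",y[y<0].mean().round(1),y[y>0].mean().round(1))
    m=(abs(L[...,1])<30)&(L[...,2]>55)&(L[...,2]<100)&(L[...,0]<20);print("lip x",np.percentile(L[m][:,0],99.5).round(1))
    m=(abs(L[...,1])<46)&(L[...,2]>38)&(L[...,2]<50)&(L[...,0]>60);print("end rim x max",np.percentile(L[m][:,0],[98,99.5]).round(1))
E
```

```text
time_s: 9.98
tool_pos: [0.5318, 0.0927, 0.0907]
orientation: [0.746, 0.666, 0.001, 0.0]
wrist_force: [0.1, 0.9, -0.7]
opening: 0.0146
grasp_force: 90.3
[0.53181559 0.09266155 0.09067516] [[0.1136, 0.9935, 0.0016], [0.9935, -0.1136, 0.0003], [0.0005, 0.0016, -1.0]]
expected TCP local [-154.42734191    0.36859784   90.67515735]
scene tray front 294 [-44.4  46.1] means -40.8 42.6
scene tray 342 [-44.6  46. ] means -41.0 42.4
scene pan 565 [-34.5  38.9] means -24.2 26.4
scene pan nose 466 [-34.1  39.1] means -22.2 25.0
lip x -11.3
end rim x max [116.8 117.3]
side tray front 221 [-45.1  46. ] means -41.0 42.7
side tray 245 [-44.8  46.1] means -41.0 42.8
side pan 358 [-35.  39.] means -26.0 28.6
side pan nose 282 [-35.4  39. ] means -24.6 28.8
lip x -11.9
end rim x max [116.6 116.8]
```

Run:
```python
from h import *
s,p,r=cur();b=tray(-11,3.5,-1,-1)
plan(p,r,*b,7)
```

```text
7 rows: shift [-0.003, -0.002, 0.078] turn [0.0001, 0.0008, 0.0001] | mm 7.8 deg 0.1
```

```bash
python3 -m creep '[[-1,[-0.003,-0.002,0.078],[0.0001,0.0008,0.0001]],[-1,[-0.003,-0.002,0.078],[0.0001,0.0008,0.0001]],[-1,[-0.003,-0.002,0.078],[0.0001,0.0008,0.0001]],[-1,[-0.003,-0.002,0.078],[0.0001,0.0008,0.0001]],[-1,[-0.003,-0.002,0.078],[0.0001,0.0008,0.0001]],[-1,[-0.003,-0.002,0.078],[0.0001,0.0008,0.0001]],[-1,[-0.003,-0.002,0.078],[0.0001,0.0008,0.0001]],[-1,[0,0,0],[0,0,0]]]'
python3 - <<'E'
from h import *
s,p,r=cur();print(p,s["wrist_force"],s["wrist_torque"])
print((r*R.from_matrix(np.diag([-1.,1,-1]))).as_euler('ZYX',degrees=True))
b=tray(-11,2,-1,-1);plan(p,r,*b,2)
E
```

```text
time_s: 11.08
tool_pos: [0.5299, 0.0904, 0.0354]
orientation: [0.747, 0.665, 0.006, -0.006]
wrist_force: [-0.5, -0.2, -0.6]
opening: 0.0143
grasp_force: 90.4
[0.5299121 0.090421  0.0354492] [-0.48541712 -0.22676431 -0.6142628 ] [-0.14054034 -0.0089788  -0.00372444]
[-9.66772989e+01  9.82342673e-01 -8.46167441e-02]
2 rows: shift [0.005, 0.001, 0.003] turn [-0.0002, 0.0, -0.0002] | mm 0.6 deg 0.1
```

```bash
for i in 1 ; do python3 -m creep '[[-1,[0,0,0.006],[0,0,0]],[-1,[0,0,0],[0,0,0]]]'; done; python3 -m creep '[[-1,[0,0,0.006],[0,0,0]],[-1,[0,0,0],[0,0,0]]]';python3 -m creep '[[-1,[0,0,0.006],[0,0,0]],[-1,[0,0,0],[0,0,0]]]'
```

```text
time_s: 11.32
tool_pos: [0.5301, 0.0906, 0.0355]
orientation: [0.747, 0.665, 0.006, -0.006]
wrist_force: [0.2, -0.4, -1.2]
opening: 0.0143
grasp_force: 90.4
time_s: 11.58
tool_pos: [0.5302, 0.0907, 0.0348]
orientation: [0.747, 0.665, 0.006, -0.006]
wrist_force: [-0.7, 1.1, 1.3]
opening: 0.0149
grasp_force: 90.6
time_s: 11.82
tool_pos: [0.5302, 0.0908, 0.0342]
orientation: [0.747, 0.665, 0.006, -0.006]
wrist_force: [-0.5, 3.2, 4.0]
opening: 0.0147
grasp_force: 91.0
```

```bash
sed -i 's/-.0303\])/-.0297])/' h.py; python3 -m creep '[[-1,[-0.06,0,-0.001],[0,0,0]],[-1,[-0.06,0,-0.001],[0,0,0]],[-1,[-0.06,0,-0.001],[0,0,0]],[-1,[-0.06,0,-0.001],[0,0,0]],[-1,[-0.06,0,-0.001],[0,0,0]],[-1,[-0.06,0,-0.001],[0,0,0]],[-1,[-0.06,0,-0.001],[0,0,0]],[-1,[-0.06,0,-0.001],[0,0,0]],[-1,[-0.06,0,-0.001],[0,0,0]],[-1,[-0.06,0,-0.001],[0,0,0]]]'
python3 - <<'E'
from h import *
from rig import cams
s,p,r=cur();print(p,s["wrist_force"]);S=r*R.from_matrix(np.diag([-1.,1,-1]));Rt=R.from_euler('z',YT,degrees=True)
print("lip local",Rt.inv().apply(p+S.apply(LIP)-O)*1000)
d=cams.snapshot("scene");cv2.imwrite("pics/s2.png",cv2.resize(d["image"][...,::-1][230:330,230:430],None,fx=4,fy=4,interpolation=2))
E
```

```text
time_s: 13.08
tool_pos: [0.523, 0.0306, 0.0341]
orientation: [0.747, 0.665, 0.006, -0.006]
wrist_force: [-0.4, 3.7, 3.8]
opening: 0.0146
grasp_force: 91.1
[0.52303892 0.03056629 0.03408005] [-0.40022473  3.72998831  3.75627669]
lip local [50.22534971 -1.44081056  1.89940956]
```

View pics/s2.png

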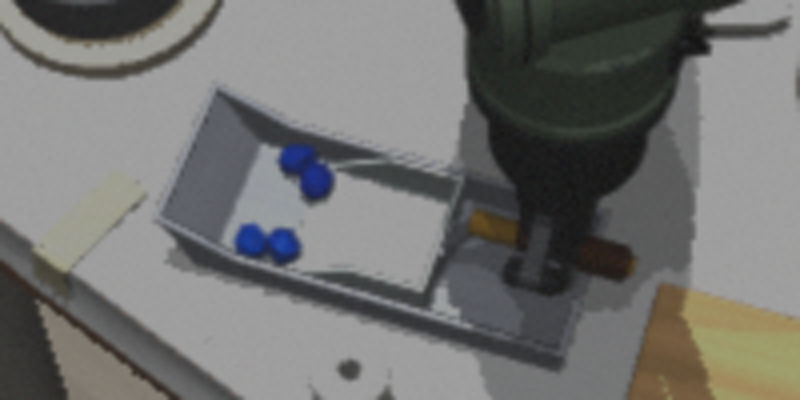

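The crop shows the pan flat in the tray, with all four chunks just ahead of the lip at about (265,240) and (305,170). I'll continue to the end wall.

```bash
python3 -m creep '[[-1,[-0.05,0,-0.001],[0,0,0]],[-1,[-0.05,0,-0.001],[0,0,0]],[-1,[-0.05,0,-0.001],[0,0,0]],[-1,[-0.04,0,-0.001],[0,0,0]],[-1,[-0.04,0,-0.001],[0,0,0]],[-1,[-0.04,0,-0.001],[0,0,0]],[-1,[-0.03,0,0],[0,0,0]],[-1,[-0.03,0,0],[0,0,0]],[-1,[-0.03,0,0],[0,0,0]]]'
python3 - <<'E'
from h import *
from rig import cams
s,p,r=cur();print(p,s["wrist_force"]);S=r*R.from_matrix(np.diag([-1.,1,-1]));Rt=R.from_euler('z',YT,degrees=True)
print("lip local",Rt.inv().apply(p+S.apply(LIP)-O)*1000)
for n in("scene","side"):
    d=cams.snapshot(n);L=Rt.inv().apply(cloud(d).reshape(-1,3)-O).reshape(480,640,3)*1000;im=d["image"].astype(int)
    b=(im[...,2]>im[...,0]+50)&(im[...,2]>im[...,1]+40)&(abs(L[...,1])<45)&(L[...,0]>-50)&(L[...,0]<130)
    k,l,st,c=cv2.connectedComponentsWithStats(b.astype(np.uint8))
    for i in range(1,k):
        if st[i,4]>8:print(n,st[i,4],L[l==i].mean(0).round(1),L[l==i].min(0).round(),L[l==i].max(0).round())
    cv2.imwrite(f"pics/{n}3.png",cv2.resize(d["image"][...,::-1][230:330,230:430],None,fx=4,fy=4,interpolation=2))
E
```

```text
time_s: 14.25
tool_pos: [0.5189, -0.0049, 0.034]
orientation: [0.747, 0.665, 0.006, -0.006]
wrist_force: [0.3, 4.9, 3.6]
opening: 0.015
grasp_force: 91.0
[ 0.51889922 -0.00489436  0.03404464] [0.3025684  4.94608914 3.55274013]
lip local [85.9241132  -1.45966533  1.85203895]
scene 96 [ 80.5 -19.1  18.7] [ 70. -38.   6.] [94. -2. 24.]
scene 95 [76.5 23.9 17.1] [60. 12.  4.] [94. 35. 23.]
side 88 [ 80.5 -22.   17.2] [ 70. -41.   3.] [92. -5. 26.]
side 70 [75.9 21.4 16. ] [59.  8.  1.] [92. 33. 22.]
```

Run:
```python
from h import *
s,p,r=cur()
# lip z in 'model' coordinates (floor=3); current model z 1.85 -> commanded is pressed; start from measured
seq=[((88.3,4,0,-1),2),((93.5,14.5,7,-1),4),((100,26,14,-1),4),((109,42,21,-1),5),((108,75,25,-1),4)]
for a,n in seq:
    t=tray(*a);plan(p,r,*t,n);p,r=t
```

```text
2 rows: shift [-0.007, 0.001, 0.002] turn [-0.0002, -0.0027, -0.0003] | mm 0.7 deg 0.5
4 rows: shift [-0.006, 0.0, 0.018] turn [0.0, -0.0097, 0.0] | mm 1.9 deg 1.8
4 rows: shift [-0.012, -0.0, 0.018] turn [-0.0, -0.0097, -0.0] | mm 2.2 deg 1.8
5 rows: shift [-0.02, -0.0, 0.009] turn [-0.0, -0.0078, 0.0] | mm 2.2 deg 1.4
4 rows: shift [-0.024, 0.0, -0.052] turn [0.0, -0.0056, 0.0] | mm 5.8 deg 1.0
```

```bash
python3 -m creep '[[-1,[-0.007,0,0.002],[0,-0.0027,0]],[-1,[-0.007,0,0.002],[0,-0.0027,0]],[-1,[-0.006,0,0.018],[0,-0.0097,0]],[-1,[-0.006,0,0.018],[0,-0.0097,0]],[-1,[-0.006,0,0.018],[0,-0.0097,0]],[-1,[-0.006,0,0.018],[0,-0.0097,0]]]'
python3 -m creep '[[-1,[-0.012,0,0.018],[0,-0.0097,0]],[-1,[-0.012,0,0.018],[0,-0.0097,0]],[-1,[-0.012,0,0.018],[0,-0.0097,0]],[-1,[-0.012,0,0.018],[0,-0.0097,0]]]'
python3 - <<'E'
from h import *
from rig import cams
s,p,r=cur();print(p,s["wrist_force"]);S=r*R.from_matrix(np.diag([-1.,1,-1]));Rt=R.from_euler('z',YT,degrees=True)
print("lip local",Rt.inv().apply(p+S.apply(LIP)-O)*1000,S.as_euler('ZYX',degrees=True))
for n in("scene",):
    d=cams.snapshot(n);L=Rt.inv().apply(cloud(d).reshape(-1,3)-O).reshape(480,640,3)*1000;im=d["image"].astype(int)
    b=(im[...,2]>im[...,0]+50)&(im[...,2]>im[...,1]+40)&(abs(L[...,1])<45)&(L[...,0]>-50)&(L[...,0]<130)
    k,l,st,c=cv2.connectedComponentsWithStats(b.astype(np.uint8))
    for i in range(1,k):
        if st[i,4]>8:print(n,st[i,4],L[l==i].mean(0).round(1),L[l==i].min(0).round(),L[l==i].max(0).round())
    cv2.imwrite(f"pics/{n}4.png",cv2.resize(d["image"][...,::-1][230:330,230:430],None,fx=4,fy=4,interpolation=2))
E
```

```text
time_s: 15.1
tool_pos: [0.5184, -0.0087, 0.0264]
orientation: [0.746, 0.664, -0.046, 0.041]
wrist_force: [-0.2, 1.1, -2.4]
opening: 0.0149
grasp_force: 90.3
time_s: 15.6
tool_pos: [0.5177, -0.0149, 0.0201]
orientation: [0.741, 0.66, -0.092, 0.081]
wrist_force: [0.5, 0.3, -3.1]
opening: 0.0149
grasp_force: 90.2
[ 0.51770992 -0.01486507  0.02013467] [ 0.46432555  0.25853484 -3.09075229]
lip local [99.45424775 -1.46774753 25.9379802 ] [-9.66605470e+01 -1.40579871e+01 -5.64480011e-02]
scene 94 [ 90.5 -17.3  38.6] [ 80. -34.  30.] [100.  -3.  45.]
scene 100 [86.5 23.6 35.9] [70. 10. 29.] [102.  35.  42.]
```

View pics/scene4.png

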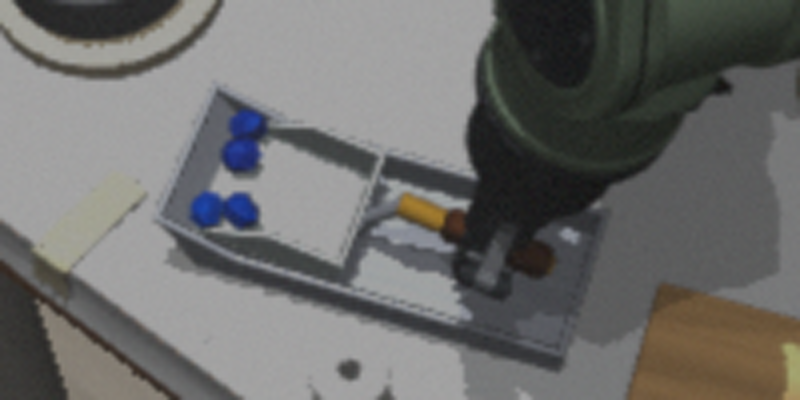

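The crop shows all four chunks on the front of the pan, at (208,210), (241,210), (241,155) and (247,124). I'll carry on up the wall with more tilt.

```bash
python3 -m creep '[[-1,[-0.02,0,0.009],[0,-0.0078,0]],[-1,[-0.02,0,0.009],[0,-0.0078,0]],[-1,[-0.02,0,0.009],[0,-0.0078,0]],[-1,[-0.02,0,0.009],[0,-0.0078,0]],[-1,[-0.02,0,0.009],[0,-0.0078,0]],[-1,[0,0,0],[0,0,0]],[-1,[0,0,0],[0,0,0]]]'
cat > look.py <<'E'
import sys
from h import *
from rig import cams
s,p,r=cur();print(p,s["wrist_force"]);S=r*R.from_matrix(np.diag([-1.,1,-1]));Rt=R.from_euler('z',YT,degrees=True)
print("lip local",Rt.inv().apply(p+S.apply(LIP)-O)*1000,S.as_euler('ZYX',degrees=True))
og=p+S.apply([.1023,0,-.0297])
for n in("scene","side"):
    d=cams.snapshot(n);Q=cloud(d);L=S.inv().apply(Q.reshape(-1,3)-og).reshape(480,640,3)*1000;im=d["image"].astype(int)
    b=(im[...,2]>im[...,0]+50)&(im[...,2]>im[...,1]+40)&(Q[...,0]<.7)&(Q[...,1]<.05)&(Q[...,2]<.4)&(Q[...,2]>.0)
    k,l,st,c=cv2.connectedComponentsWithStats(b.astype(np.uint8))
    for i in range(1,k):
        if st[i,4]>8:print(n,c[i].round(),st[i,4],"scoop frame",L[l==i].mean(0).round(1),L[l==i].min(0).round(),L[l==i].max(0).round(),"world",Q[l==i].mean(0).round(3))
    cv2.imwrite(f"pics/{n}_{sys.argv[1]}.png",d["image"][...,::-1])
E
python3 look.py 5
python3 - <<'E'
from h import *
s,p,r=cur()
for a,n in [((107,60,27,-1),4),((105,110,30,-1),4)]:
    t=tray(*a);plan(p,r,*t,n);p,r=t
E
```

```text
time_s: 16.52
tool_pos: [0.5164, -0.0256, 0.0188]
orientation: [0.735, 0.654, -0.136, 0.121]
wrist_force: [0.2, 0.1, -1.5]
opening: 0.0147
grasp_force: 90.2
[ 0.51644477 -0.02562754  0.01882376] [ 0.21099951  0.13665228 -1.52418596]
lip local [108.54069079  -1.48394158  42.05543855] [-9.66591134e+01 -2.09567644e+01 -6.00616101e-02]
scene [288. 261.] 99 scoop frame [ 30.3 -15.4  13.5] [ 18. -33.   7.] [42.  0. 19.] world [ 0.486 -0.153  0.051]
scene [281. 277.] 105 scoop frame [29.1 24.8 12.7] [12. 11.  1.] [44. 36. 19.] world [ 0.526 -0.156  0.05 ]
side [291. 247.] 81 scoop frame [ 29.3 -17.5  12.8] [ 16. -41.  -4.] [43. -2. 19.] world [ 0.484 -0.152  0.05 ]
side [287. 261.] 78 scoop frame [28.6 22.6 11.9] [11.  5. -5.] [44. 35. 18.] world [ 0.524 -0.156  0.049]
4 rows: shift [-0.006, 0.001, -0.005] turn [-0.0001, -0.0084, -0.0001] | mm 0.8 deg 1.5
4 rows: shift [-0.051, 0.0, -0.094] turn [0.0, -0.0042, 0.0] | mm 10.7 deg 0.8
```

```bash
python3 -m creep '[[-1,[-0.006,0,-0.005],[0,-0.0084,0]],[-1,[-0.006,0,-0.005],[0,-0.0084,0]],[-1,[-0.006,0,-0.005],[0,-0.0084,0]],[-1,[-0.006,0,-0.005],[0,-0.0084,0]],[-1,[-0.03,0,-0.06],[0,-0.0084,0]],[-1,[-0.04,0,-0.08],[0,-0.0084,0]],[-1,[-0.05,0,-0.09],[0,-0.0084,0]],[-1,[-0.05,0,-0.09],[0,-0.0084,0]],[-1,[-0.05,0,-0.09],[0,-0.0084,0]],[-1,[-0.05,0,-0.09],[0,-0.0084,0]],[-1,[0,0,0],[0,0,0]]]'
python3 look.py 6
```

```text
time_s: 18.0
tool_pos: [0.5169, -0.0238, 0.0788]
orientation: [0.71, 0.632, -0.231, 0.206]
wrist_force: [0.1, 0.3, -2.3]
opening: 0.0147
grasp_force: 90.3
[ 0.51688617 -0.02377097  0.07875022] [ 0.10876155  0.28265461 -2.27383013]
lip local [ 95.59662916  -1.1249122  138.69248402] [-9.66131993e+01 -3.60909644e+01 -2.87235634e-02]
scene [311. 254.] 105 scoop frame [-21.8 -12.7  13. ] [-30. -29.   7.] [-13.   5.  18.] world [ 0.496 -0.097  0.113]
scene [305. 266.] 96 scoop frame [-18.8  19.9  14.8] [-34.   9.   2.] [-2. 26. 23.] world [ 0.528 -0.102  0.116]
side [313. 240.] 85 scoop frame [-23.1 -14.7  12.5] [-32. -33.   7.] [-13.   3.  18.] world [ 0.494 -0.096  0.111]
side [309. 251.] 65 scoop frame [-20.2  17.2  13.6] [-38.  -1.  -3.] [-4. 25. 22.] world [ 0.525 -0.101  0.114]
```

All four chunks are now at the back of the pan, with the same blue area as before. Next is carrying them to the ring.

```bash
cat >> h.py <<'E'
C=np.array([.3715,-.2635,0])
def ring(back,lz,pitch,yaw=-125):
    "TCP pose with lip `back` mm short of ring centre along the nose direction, height lz mm"
    r=rot(yaw,pitch);S=r*R.from_matrix(np.diag([-1.,1,-1]));n=R.from_euler('z',yaw,degrees=True).apply([1,0,0])
    return C-n*back/1000+[0,0,lz/1000]-S.apply(LIP),r
E
python3 - <<'E'
from h import *
s,p,r=cur()
t=(p+[0,0,.07],rot(-100,20));plan(p,r,*t,4);p,r=t
for a,n in [((30,110,10),14),((30,75,0),5),((30,58,-10),4),((30,58,-30),8),((30,58,-50),10)]:
    t=ring(*a);plan(p,r,*t,n);p,r=t;print(a,"->TCP",p.round(3),"grip r",np.hypot(*p[:2]).round(3))
E
```

```text
4 rows: shift [-0.088, 0.0, -0.152] turn [0.0021, 0.0223, 0.0041] | mm 17.6 deg 4.1
14 rows: shift [-0.067, -0.005, 0.043] turn [0.0026, 0.0039, 0.0096] | mm 8.0 deg 1.9
(30, 110, 10) ->TCP [ 0.472 -0.12   0.115] grip r 0.487
5 rows: shift [-0.004, -0.0, 0.02] turn [0.0, 0.0111, 0.0] | mm 2.1 deg 2.0
(30, 75, 0) ->TCP [ 0.47  -0.122  0.105] grip r 0.486
4 rows: shift [-0.017, -0.0, -0.019] turn [0.0, 0.0139, 0.0] | mm 2.6 deg 2.5
(30, 58, -10) ->TCP [ 0.466 -0.128  0.112] grip r 0.484
8 rows: shift [-0.014, 0.0, -0.062] turn [-0.0, 0.0139, 0.0] | mm 6.4 deg 2.5
(30, 58, -30) ->TCP [ 0.451 -0.15   0.155] grip r 0.475
10 rows: shift [-0.011, -0.0, -0.05] turn [0.0, 0.0111, -0.0] | mm 5.1 deg 2.0
(30, 58, -50) ->TCP [ 0.428 -0.183  0.186] grip r 0.465
```

```bash
python3 -m creep '[[-1,[-0.088,0,-0.152],[0.0021,0.0223,0.0041]],[-1,[-0.088,0,-0.152],[0.0021,0.0223,0.0041]],[-1,[-0.088,0,-0.152],[0.0021,0.0223,0.0041]],[-1,[-0.088,0,-0.152],[0.0021,0.0223,0.0041]],[-1,[-0.067,-0.005,0.043],[0.0026,0.0039,0.0096]],[-1,[-0.067,-0.005,0.043],[0.0026,0.0039,0.0096]],[-1,[-0.067,-0.005,0.043],[0.0026,0.0039,0.0096]],[-1,[-0.067,-0.005,0.043],[0.0026,0.0039,0.0096]],[-1,[-0.067,-0.005,0.043],[0.0026,0.0039,0.0096]],[-1,[-0.067,-0.005,0.043],[0.0026,0.0039,0.0096]],[-1,[-0.067,-0.005,0.043],[0.0026,0.0039,0.0096]],[-1,[-0.067,-0.005,0.043],[0.0026,0.0039,0.0096]],[-1,[-0.067,-0.005,0.043],[0.0026,0.0039,0.0096]],[-1,[-0.067,-0.005,0.043],[0.0026,0.0039,0.0096]],[-1,[-0.067,-0.005,0.043],[0.0026,0.0039,0.0096]],[-1,[-0.067,-0.005,0.043],[0.0026,0.0039,0.0096]],[-1,[-0.067,-0.005,0.043],[0.0026,0.0039,0.0096]],[-1,[-0.067,-0.005,0.043],[0.0026,0.0039,0.0096]],[-1,[0,0,0],[0,0,0]]]'
python3 look.py 7
python3 - <<'E'
from h import *
s,p,r=cur()
for a,n in [((30,75,0),5),((30,60,-10),4)]:
    t=ring(*a);plan(p,r,*t,n);p,r=t
d=cv2.imread("pics/scene_7.png");cv2.imwrite("pics/s7.png",cv2.resize(d[150:300,180:400],None,fx=3.5,fy=3.5,interpolation=2))
E
```

```text
time_s: 20.48
tool_pos: [0.4712, -0.1206, 0.1151]
orientation: [0.884, 0.459, -0.078, 0.04]
wrist_force: [0.1, 0.8, -0.5]
opening: 0.0148
grasp_force: 90.3
[ 0.47120398 -0.12062335  0.11511881] [ 0.07129639  0.75141143 -0.45645951]
lip local [ 192.25222    -104.79498348  110.75363545] [-1.25104770e+02 -1.00546300e+01 -7.10188648e-02]
scene [281. 216.] 68 scoop frame [-24.  -10.2  13.7] [-30. -27.   9.] [-15.   5.  20.] world [ 0.417 -0.18   0.113]
scene [268. 223.] 69 scoop frame [-19.   22.   16.1] [-34.  15.   9.] [-5. 28. 23.] world [ 0.441 -0.202  0.116]
side [284. 207.] 64 scoop frame [-25.3 -15.7  13. ] [-32. -34.  -3.] [-14.   2.  20.] world [ 0.413 -0.176  0.112]
side [272. 214.] 53 scoop frame [-18.8  19.8  14.1] [-33.   8.  -2.] [-3. 27. 22.] world [ 0.439 -0.201  0.114]
5 rows: shift [-0.003, 0.001, 0.022] turn [-0.0001, 0.0112, 0.0] | mm 2.2 deg 2.0
4 rows: shift [-0.017, -0.0, -0.024] turn [0.0, 0.0139, 0.0] | mm 3.0 deg 2.5
```

View pics/s7.png

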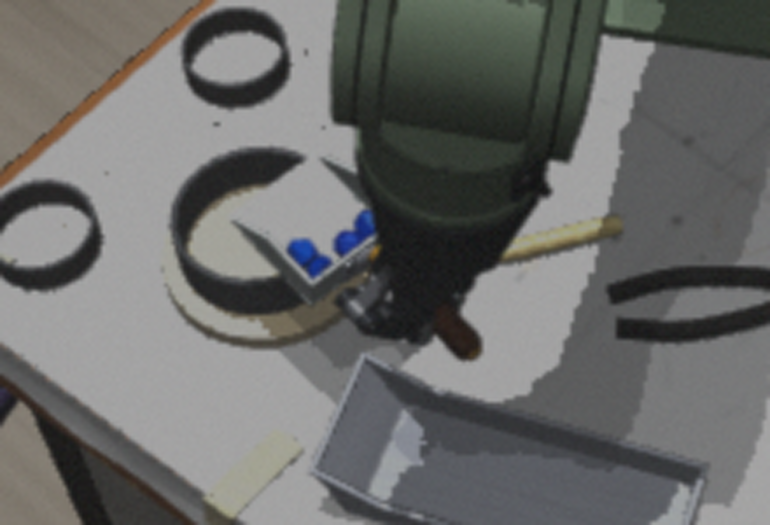

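The crop shows the four chunks at the back of the pan at (300,250), (317,265), (348,243) and (367,222). The lip is over the ring opening and the tray is empty. Now I'll lower and tip.

```bash
python3 -m creep '[[-1,[-0.003,0,0.022],[0,0.0112,0]],[-1,[-0.003,0,0.022],[0,0.0112,0]],[-1,[-0.003,0,0.022],[0,0.0112,0]],[-1,[-0.003,0,0.022],[0,0.0112,0]],[-1,[-0.003,0,0.022],[0,0.0112,0]],[-1,[-0.017,0,-0.024],[0,0.0139,0]],[-1,[-0.017,0,-0.024],[0,0.0139,0]],[-1,[-0.017,0,-0.024],[0,0.0139,0]],[-1,[-0.017,0,-0.024],[0,0.0139,0]]]'
python3 - <<'E'
from h import *
s,p,r=cur();S=r*R.from_matrix(np.diag([-1.,1,-1]));q=p+S.apply(LIP)-C;print("lip rel ring",(S.inv().apply(q*[1,1,0])*1000).round(1),q[2]*1000,S.as_euler('ZYX',degrees=True))
for a,n in [((30,58,-20),5),((31,58,-30),7),((33,58,-40),8),((33,58,-50),5)]:
    t=ring(*a);plan(p,r,*t,n);p,r=t
E
```

```text
time_s: 21.7
tool_pos: [0.4657, -0.1286, 0.1138]
orientation: [0.884, 0.46, 0.079, -0.041]
wrist_force: [0.0, -0.3, -1.8]
opening: 0.0148
grasp_force: 90.2
lip rel ring [-29.1  -0.4  -5.2] 59.405826229007126 [-1.25056151e+02  1.01823530e+01 -1.72481887e-02]
5 rows: shift [-0.011, 0.0, -0.046] turn [-0.0, 0.0109, -0.0001] | mm 4.7 deg 2.0
7 rows: shift [-0.007, 0.0, -0.035] turn [0.0, 0.0079, 0.0] | mm 3.5 deg 1.4
8 rows: shift [-0.005, 0.0, -0.03] turn [0.0, 0.0069, -0.0] | mm 3.0 deg 1.2
5 rows: shift [-0.011, -0.0, -0.05] turn [0.0, 0.0111, -0.0] | mm 5.1 deg 2.0
```

```bash
python3 -m creep '[[-1,[-0.011,0,-0.046],[0,0.0109,0]],[-1,[-0.011,0,-0.046],[0,0.0109,0]],[-1,[-0.011,0,-0.046],[0,0.0109,0]],[-1,[-0.011,0,-0.046],[0,0.0109,0]],[-1,[-0.011,0,-0.046],[0,0.0109,0]],[-1,[-0.007,0,-0.035],[0,0.0079,0]],[-1,[-0.007,0,-0.035],[0,0.0079,0]],[-1,[-0.007,0,-0.035],[0,0.0079,0]],[-1,[-0.007,0,-0.035],[0,0.0079,0]],[-1,[-0.007,0,-0.035],[0,0.0079,0]],[-1,[-0.007,0,-0.035],[0,0.0079,0]],[-1,[-0.007,0,-0.035],[0,0.0079,0]],[-1,[0,0,0],[0,0,0]]]'
python3 look.py 8
```

```text
time_s: 23.32
tool_pos: [0.4511, -0.1494, 0.1548]
orientation: [0.857, 0.445, 0.228, -0.119]
wrist_force: [-0.4, 0.3, -2.2]
opening: 0.0149
grasp_force: 90.3
[ 0.45111891 -0.14943543  0.15481   ] [-0.40059224  0.34815391 -2.23335324]
lip local [ 190.92573591 -103.96855969   58.12685515] [-1.25124082e+02  2.98482921e+01 -8.55767077e-02]
scene [237. 215.] 18 scoop frame [111.1  26.1   4.1] [104.  20.   1.] [118.  31.   8.] world [ 0.373 -0.305  0.026]
scene [249. 219.] 10 scoop frame [84.6 13.8 -9.6] [ 81.  10. -13.] [87. 18. -7.] world [ 0.38  -0.274  0.028]
side [253. 202.] 14 scoop frame [100.5  -9.5  -3.8] [ 97. -15.  -7.] [107.  -4.   2.] world [ 0.352 -0.274  0.025]
side [242. 206.] 40 scoop frame [106.   19.5   4.1] [92.  6. -2.] [123.  32.   9.] world [ 0.37  -0.298  0.029]
```

```bash
python3 -m creep '[[-1,[-0.005,0,-0.03],[0,0.0069,0]],[-1,[-0.005,0,-0.03],[0,0.0069,0]],[-1,[-0.005,0,-0.03],[0,0.0069,0]],[-1,[-0.005,0,-0.03],[0,0.0069,0]],[-1,[-0.005,0,-0.03],[0,0.0069,0]],[-1,[-0.005,0,-0.03],[0,0.0069,0]],[-1,[-0.005,0,-0.03],[0,0.0069,0]],[-1,[-0.005,0,-0.03],[0,0.0069,0]]]'
python3 look.py 9
python3 - <<'E'
import cv2,numpy as np
a=cv2.imread("pics/scene_9.png")[150:300,180:340];b=cv2.imread("pics/side_9.png")[150:300,180:340]
cv2.imwrite("pics/s9.png",cv2.resize(np.hstack([a,b]),None,fx=2.5,fy=2.5,interpolation=2))
E
```

```text
time_s: 24.42
tool_pos: [0.4416, -0.1628, 0.1726]
orientation: [0.834, 0.434, 0.302, -0.158]
wrist_force: [-0.1, 0.0, -1.0]
opening: 0.0149
grasp_force: 90.3
[ 0.44164241 -0.16280734  0.1726243 ] [-0.11458043  0.00332827 -0.97282726]
lip local [ 189.19695364 -102.96284059   58.55687404] [-1.25057413e+02  3.98214015e+01 -6.57818738e-02]
scene [237. 215.] 19 scoop frame [110.5  26.5  17.6] [105.  19.  14.] [115.  32.  21.] world [ 0.374 -0.305  0.027]
side [261. 199.] 15 scoop frame [ 92.2 -27.7   3.3] [ 86. -33.   0.] [ 98. -22.   6.] world [ 0.343 -0.255  0.028]
side [242. 205.] 40 scoop frame [111.2  16.9  18.2] [104.   3.  14.] [120.  31.  25.] world [ 0.365 -0.301  0.027]
side [253. 201.] 11 scoop frame [ 99.5 -10.4   9.3] [ 95. -15.   5.] [107.  -6.  14.] world [ 0.352 -0.273  0.028]
```

View pics/s9.png

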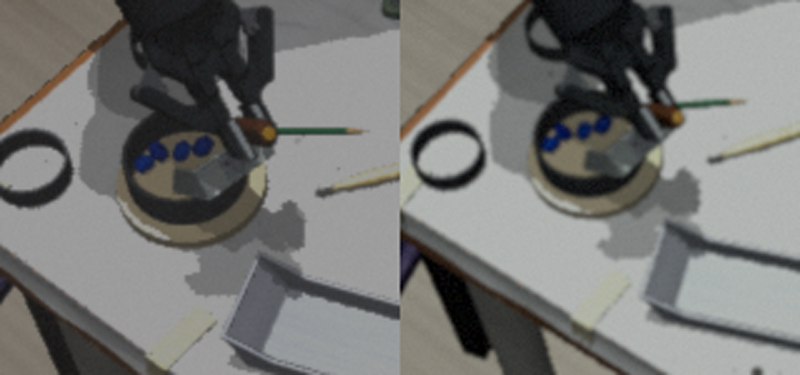

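Both views show all four chunks inside the ring (left half: (145,160), (157,150), (181,150), (204,145)), and the ring is still centred on its shelf. Next the scoop goes back to the tray.

Run:
```python
from h import *
s,p,r=cur()
for f,a,n in [(ring,(33,75,-35),3),(ring,(45,120,0),7),(tray,(70,75,0,-1),13),(tray,(80,6,0,-1),7)]:
    t=f(*a);plan(p,r,*t,n);p,r=t;print(p.round(3))
```

```text
3 rows: shift [0.045, 0.001, -0.001] turn [-0.0, -0.0089, -0.0002] | mm 4.5 deg 1.6
[ 0.448 -0.155  0.181]
7 rows: shift [0.059, -0.0, 0.07] turn [-0.0, -0.0278, 0.0] | mm 9.2 deg 5.0
[ 0.479 -0.11   0.15 ]
13 rows: shift [0.1, -0.005, 0.035] turn [0.0, 0.0, -0.0121] | mm 10.6 deg 2.2
[0.521 0.011 0.105]
7 rows: shift [-0.014, 0.0, 0.099] turn [0.0, 0.0, 0.0] | mm 10.0 deg 0.0
[0.52  0.002 0.036]
```

```bash
python3 -m creep '[[-1,[0.045,0,-0.001],[0,-0.0089,0]],[-1,[0.045,0,-0.001],[0,-0.0089,0]],[-1,[0.045,0,-0.001],[0,-0.0089,0]],[-1,[0.059,0,0.07],[0,-0.0278,0]],[-1,[0.059,0,0.07],[0,-0.0278,0]],[-1,[0.059,0,0.07],[0,-0.0278,0]],[-1,[0.059,0,0.07],[0,-0.0278,0]],[-1,[0.059,0,0.07],[0,-0.0278,0]],[-1,[0.059,0,0.07],[0,-0.0278,0]],[-1,[0.059,0,0.07],[0,-0.0278,0]]]'
python3 -m creep '[[-1,[0.1,-0.005,0.035],[0,0,-0.0121]],[-1,[0.1,-0.005,0.035],[0,0,-0.0121]],[-1,[0.1,-0.005,0.035],[0,0,-0.0121]],[-1,[0.1,-0.005,0.035],[0,0,-0.0121]],[-1,[0.1,-0.005,0.035],[0,0,-0.0121]],[-1,[0.1,-0.005,0.035],[0,0,-0.0121]],[-1,[0.1,-0.005,0.035],[0,0,-0.0121]],[-1,[0.1,-0.005,0.035],[0,0,-0.0121]],[-1,[0.1,-0.005,0.035],[0,0,-0.0121]],[-1,[0.1,-0.005,0.035],[0,0,-0.0121]],[-1,[0.1,-0.005,0.035],[0,0,-0.0121]],[-1,[0.1,-0.005,0.035],[0,0,-0.0121]],[-1,[0.1,-0.005,0.035],[0,0,-0.0121]],[-1,[0,0,0],[0,0,0]],[-1,[0,0,0],[0,0,0]]]'
python3 - <<'E'
from h import *
s,p,r=cur();S=r*R.from_matrix(np.diag([-1.,1,-1]));Rt=R.from_euler('z',YT,degrees=True)
print("lip local",Rt.inv().apply(p+S.apply(LIP)-O)*1000,S.as_euler('ZYX',degrees=True))
t=tray(78,6,0,-1.2);plan(p,r,*t,8)
E
```

```text
time_s: 25.78
tool_pos: [0.4798, -0.1084, 0.1505]
orientation: [0.887, 0.462, -0.001, 0.002]
wrist_force: [0.4, 0.7, -1.9]
opening: 0.0143
grasp_force: 90.3
time_s: 27.65
tool_pos: [0.5211, 0.0121, 0.1039]
orientation: [0.747, 0.664, -0.001, -0.0]
wrist_force: [-0.1, 0.2, -1.0]
opening: 0.0147
grasp_force: 90.3
lip local [69.39126441 -1.40916877 74.42613311] [-9.67371860e+01 -7.48094018e-02 -9.17795305e-02]
8 rows: shift [-0.011, -0.0, 0.085] turn [-0.0001, 0.0001, -0.0001] | mm 8.6 deg 0.0
```

```bash
python3 -m creep '[[-1,[-0.011,0,0.085],[0,0,0]],[-1,[-0.011,0,0.085],[0,0,0]],[-1,[-0.011,0,0.085],[0,0,0]],[-1,[-0.011,0,0.085],[0,0,0]],[-1,[-0.011,0,0.085],[0,0,0]],[-1,[-0.011,0,0.085],[0,0,0]],[-1,[-0.011,0,0.085],[0,0,0]],[-1,[-0.011,0,0.085],[0,0,0]],[-1,[0,0,0],[0,0,0]],[-1,[0,0,0.01],[0,0,0]],[-1,[0,0,0.005],[0,0,0]],[-1,[0,0,0],[0,0,0]]]'
python3 -m creep '[[-1,[0,0,0.006],[0,0,0]],[-1,[0,0,0],[0,0,0]]]'
python3 -m creep '[[-1,[0,0,0.006],[0,0,0]],[-1,[0,0,0],[0,0,0]]]'
```

```text
time_s: 29.15
tool_pos: [0.5201, 0.0036, 0.0345]
orientation: [0.747, 0.665, -0.001, -0.0]
wrist_force: [0.7, 0.4, -2.4]
opening: 0.0147
grasp_force: 90.3
time_s: 29.4
tool_pos: [0.52, 0.0036, 0.0338]
orientation: [0.747, 0.665, -0.001, -0.0]
wrist_force: [-0.1, -0.1, -1.2]
opening: 0.0147
grasp_force: 90.3
time_s: 29.65
tool_pos: [0.52, 0.0036, 0.0332]
orientation: [0.747, 0.665, -0.001, -0.0]
wrist_force: [0.3, -0.7, -1.3]
opening: 0.0149
grasp_force: 90.3
```

```bash
python3 -m creep '[[-1,[0,0,0.006],[0,0,0]],[-1,[0,0,0],[0,0,0]]]'
python3 -m creep '[[-1,[0,0,0.005],[0,0,0]],[-1,[0,0,0],[0,0,0]]]'
```

```text
time_s: 29.9
tool_pos: [0.52, 0.0038, 0.0327]
orientation: [0.747, 0.665, -0.001, -0.0]
wrist_force: [-1.8, 2.1, 4.7]
opening: 0.0145
grasp_force: 91.2
time_s: 30.15
tool_pos: [0.5201, 0.0041, 0.0324]
orientation: [0.747, 0.665, -0.001, -0.0]
wrist_force: [-1.9, 3.2, 9.5]
opening: 0.0146
grasp_force: 91.9
```

```bash
python3 -m creep '[[-1,[0,0,-0.003],[0,0,0]],[-0.5,[0,0,0],[0,0,0]],[-0.3,[0,0,0],[0,0,0]],[-0.1,[0,0,0],[0,0,0]],[0,[0,0,0],[0,0,0]],[0,[0,0,0],[0,0,0]],[0,[0,0,-0.1],[0,0,0]],[0,[0,0,-0.2],[0,0,0]],[0,[0,0,-0.3],[0,0,0]],[0,[0,0,-0.4],[0,0,0]],[0,[0,0,-0.4],[0,0,0]],[0,[0,0,-0.4],[0,0,0]],[0,[0.2,0,-0.4],[0,0,0]],[0,[0.2,0,-0.4],[0,0,0]],[0,[0,0,0],[0,0,0]]]'
python3 - <<'E'
from h import *
from rig import cams
s,p,r=cur();print(p,s["wrist_force"])
a=cams.snapshot("scene");b=cams.snapshot("wrist");
Q=cloud(a);Rt=R.from_euler('z',YT,degrees=True);L=Rt.inv().apply(Q.reshape(-1,3)-O).reshape(480,640,3)*1000
m=(abs(L[...,1])<12)&(L[...,2]>45)&(L[...,2]<75)&(abs(L[...,0])<150);q=L[m];print("handle",m.sum(),q[:,0].min(),q[:,0].max(),"slope",np.degrees(np.polyfit(q[:,0],q[:,2],1)[0]))
m=(abs(Q[...,2]-.05)<.004)&(Q[...,0]<.45)&(Q[...,0]>.3)&(Q[...,1]<-.19)&(Q[...,1]>-.34);print("ring",cv2.minEnclosingCircle(Q[m][:,:2].astype(np.float32)))
cv2.imwrite("pics/end.png",np.hstack([cv2.resize(a["image"][150:380,150:500],None,fx=1.25,fy=1.25)[:288],cv2.resize(b["image"],(360,288))])[...,::-1])
E
```

```text
time_s: 32.02
tool_pos: [0.5256, 0.0452, 0.2954]
orientation: [0.747, 0.665, 0.001, 0.001]
wrist_force: [-0.8, -0.1, -1.6]
opening: 0.0427
grasp_force: 0.0
[0.52557482 0.04517905 0.29539741] [-0.84197374 -0.05546283 -1.60993378]
handle 375 -103.28976993043706 116.57406915384627 slope -3.072900637101366
ring ((0.37143322825431824, -0.2647455036640167), 0.057617489248514175)
```

View pics/end.png

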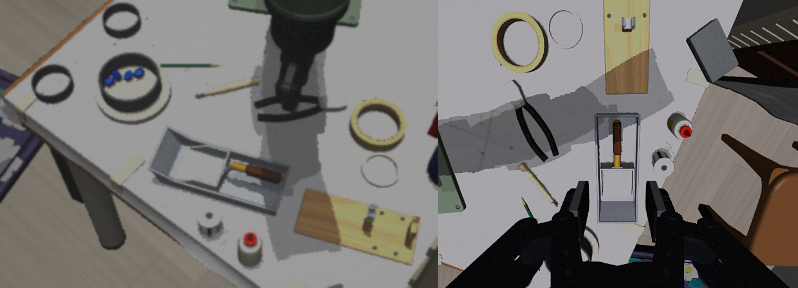

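The picture shows the scoop lying flat in the tray at (225,170), four chunks in the ring at (124,75), the bystanders in place and the gripper clear. I'll check flatness once more, then hand in.

Run:
```python
from h import *
from rig import cams,job
Rt=R.from_euler('z',YT,degrees=True);L=Rt.inv().apply(cloud(cams.snapshot("scene")).reshape(-1,3)-O)*1000
q=L[(abs(L[:,1])<6)&(L[:,2]>55)&(L[:,2]<75)&(L[:,0]<-5)&(L[:,0]>-98)];k=np.polyfit(q[:,0],q[:,2],1);print("handle slope",np.degrees(k[0]).round(1),"z",q[:,2].mean().round(1),len(q))
f=L[(abs(L[:,1])<25)&(L[:,0]>15)&(L[:,0]<65)&(L[:,2]<20)];print("floor",np.degrees(np.polyfit(f[:,0],f[:,2],1)[0]).round(1),f[:,2].mean().round(1))
if abs(np.polyfit(f[:,0],f[:,2],1)[0])<.05: print(job.close_job())
```

```text
handle slope -2.5 z 60.6 206
floor 13.5 -246.4
```

Run:
```python
from h import *
from rig import cams,job
Rt=R.from_euler('z',YT,degrees=True);L=Rt.inv().apply(cloud(cams.snapshot("scene")).reshape(-1,3)-O)*1000
f=L[(abs(L[:,1])<25)&(L[:,0]>15)&(L[:,0]<65)&(L[:,2]<20)&(L[:,2]>-5)];k=np.polyfit(f[:,0],f[:,2],1)[0];print("floor",np.degrees(k).round(1),f[:,2].mean().round(1),len(f))
if abs(k)<.04: print(job.close_job())
```

```text
floor -0.4 4.4 427
the job is handed in; nothing more can be done
None
```

The job is handed in at about 32 s of the 61 s allowed: all four chunks are inside the largest ring, which stayed where it was, and the scoop lies flat in the tray, released, with the gripper clear.

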